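Spring open the teal sample reader

TASK

Open the sample chamber of the small white bench reader with the teal cover: slide its black thumb latch sideways towards the green dot until the spring-loaded cover is released, and let the cover swing fully open. Leave the reader with the orange cover shut.

Things in the scene. Friction and masses are not known exactly. Their poses are not given: they have to be found in the camera images.
- teal_tab (a point): Top centre of the teal reader's thumb tab: upright black block, 18 (x) x 12 (y) x 21 mm tall, top 107 mm above the table, on a 26 x 18 mm steel carriage (top at 86 mm) on the reader's flat top (80 mm up). Moves with the latch. Axes: z up, +y the releasing way (to the green dot, 53 mm off when shut), +x to the cover. No obstacle above the reader's top within 45 mm either side (y).
- teal_latch (a joint): Travel of the teal reader's thumb latch in m, along +y of teal_tab: 0 shut, cover freed at about 0.013, end stop 0.020. Starts at 0 to 0.003. About 2.5 N of friction; stays where it is left. A steel hook arm (14 mm wide, top 90 mm above the table) runs from the tab along +x to the cover's edge. The reader (170 in x by 130 mm in y) is fixed; its middle is 60 mm in +x from the shut tab.
- teal_cover (a joint): Angle of the teal cover (90 x 90 mm, top 87 mm above the table) in rad: 0 shut (flat), 1.75 fully open. Its near edge is 42 mm in +x of the tab's centre, its hinge on the far edge: freed, the near edge swings up and away from the latch, opening in about 1 s, and a weak spring keeps it open. The hook holds it until the latch is slid.
- orange_cover (a joint): Angle of the orange cover of the other, otherwise identical reader, in rad: 0 shut. It is to stay shut.

How it is judged:
By the outcome, as a careful person would: the job done as asked, in the order asked, and still so for the second after the job is handed in, with the robot touching nothing.
It also fails if it takes over 29 s, if anything falls off the work surface, if the arm or the gripper's body presses on something with over 40 N, if the wrist force passes 120 N, or if a joint passes its speed limit or range.

ROBOT

A 6-joint arm with a two-finger parallel gripper is mounted at the origin on the work surface. World frame = base frame: x ahead of the robot, y to its left, z up, the work surface at z = 0. Lengths are in m, angles in rad, forces in N, time in s.
With the tool pointing down it reaches from about 0.3 to 0.875 m from the base axis. Payload 6.4 kg.
Tool frame: the origin (TCP) lies midway between the tips of the shut fingers; the grasp point (between the pads) lies 19 mm behind it; z points along the fingers, y is the line along which they close (so a half turn about z gives the same grasp; the last joint's range is limited). The gripper opens to 88 mm and grips with 3 to 60 N. Pads are 18 mm wide; open, the fingers measure 123 mm over their backs; the gripper's body (75 mm by 187 mm) begins 45 mm behind the grasp point.
Start: joints at [0.931, 0.181, 1.607, -0, 1.354, -0.206], TCP at [0.242, 0.522, 0.239] pointing down, gripper open.
Joint ranges: [-2.99, 2.99], [-0.89, 2.07], [0.3, 2.58], [-1.14, 4.28], [0, 2.63], [-3.12, 3.12]. Speed limits (rad/s): [2.57, 2.57, 3.01, 3.14, 3.14, 3.14].

INTERFACE

Orientations are given as [roll, pitch, yaw] about the fixed x, y, z axes, in that order (R = Rz(yaw) Ry(pitch) Rx(roll)).
In Python, from plant import r gives the robot as it stands.
- The arm moves only by the tool send_rows, never from a script. Its argument "plan" is a list that holds one entry, the list of rows, each a list of 7 numbers: the gripper command: -1 is shut, 1 is fully open, values between are in proportion, then the shift along the tool's x, y, z in units of 25 mm (1.0 is 25 mm), then the turn, a rotation vector about the tool's x, y, z in units of 6 degrees (1.0 is 6 degrees). A call has 1 to 10 rows; each row shifts and turns the commanded pose from where the row before left it, along the tool's axes as they then stand; what a row does not reach is not made up. A row lasts 1/8 s, in which the tool goes at most 62.5 mm and 10.7 degrees, less where a joint would pass 70% of its speed; a pose out of reach is approached as far as the arm can. A call is refused whole if a number of a shift passes 1 or a number of a turn 1, either way. A call with a gripper value outside its range is refused whole. The fingers move at their own pace and stop on an object; "force" is the grip in N (left out, the last holds). Time passes only in rows, so rows that do not move let the fingers close. It gives the time, the measured TCP pose, the force, the opening and the grip force at its end, in the units of the state.
- r.sense(): the state, without advancing time (a new reading comes with each control period).
- r.snapshot(name): name is "scene" or "top" or "wrist"; returns a dict with "image" (384x512x3 uint8, red, green, blue), "fx", "fy", "cx", "cy" (pixels), "k1" (the pictures are not rectified: a ray, as slopes to the right and down, at radius r is drawn at 1 + k1 r^2 times it, then the intrinsics apply), "rvec" (rotation vector, rad) and "tvec" (3), from world to camera coordinates, as OpenCV has them; the wrist camera has in their place "hand_eye" (4x4, takes a point from camera to tool coordinates, whose origin is the TCP and whose axes are the flange's). Camera axes: x right, y down, z forward; pixel columns grow to the right and rows downward; lengths in m; the calibration is good to about 2 mm. A picture is of the moment at which its call begins: read the wrist's pose just before it. There is no depth.
- r.finish_job(): hands the job in; it is judged then, once.
Trained networks look in a picture, given as the dict that the camera call returned (one of the last four; its "shot" number tells which), for a name from the list of things; names that differ only in an ending like _2 or _b are one class to them, and where a whole thing is asked for, a point or a joint stands for the part that bears it (a point fixed in the world has none). Each returns a list of dicts, best first, with "score" (0 to 1); they miss things now and then, are a little off and sometimes report something else, mostly with a low value. They report only what shows in the picture. A call takes as long as a camera call.
- r.trace(picture, thing): "pixels" (384x512 bool, what is visible of it) and "box" ([left, top, width, height] in pixels, round what is visible of it).
The state is a dict: "time": time; "qpos": joint angles; "qvel": joint speeds; "effort": joint torques, N m; "tool_pos": TCP position; "ee_rot": TCP orientation; "force": force on the tool from outside, world axes, zero at the start; "ft_torque": the same for the moment, N m; "gripper_width": finger opening in m; "gripper_force": force on a finger pad.
Only numpy, scipy, OpenCV 4.12 (cv2) and the standard library are available. Lean on these libraries where they do the work, as an engineer would, in place of code of your own. Each camera call takes 0.05 s, during which the arm holds its last target. There are 200 camera calls.

## Working session

There is one attempt and no reset: what is moved stays moved. The work goes in short steps, Python scripts to look and compute and a tool call to move; the robot and the scene stay as the last step left them, time stands still between calls to the robot, and variables do not carry over. Pictures are saved under pics/ and viewed, at most 10 in all, crops included, and the job is handed in when it is done.

Besides the shell and the picture viewer there is one more tool, called after ">>>" by a JSON object that holds its "op" and its "data", one argument or row to a line. send_rows: Moves the arm, as the interface text tells. Its arguments: {"type":"object","properties":{"plan":{"type":"array"},"force":{"type":"number"}},"required":["plan"]}

```bash
mkdir -p pics
cat > h.py <<'E'
import numpy as np, cv2
from scipy.spatial.transform import Rotation as R
from plant import r
def cam(p,s=None):
    K=np.array([[p["fx"],0,p["cx"]],[0,p["fy"],p["cy"]],[0,0,1.]]);D=np.array([p["k1"],0,0,0.])
    if "rvec" in p:
        Rc=cv2.Rodrigues(np.array(p["rvec"],float))[0]; t=np.array(p["tvec"],float).ravel()
    else:
        T=np.eye(4);e=np.array(s["ee_rot"],float)
        T[:3,:3]=R.from_euler("xyz",e).as_matrix();T[:3,3]=s["tool_pos"]
        W=np.linalg.inv(T@np.array(p["hand_eye"]));Rc=W[:3,:3];t=W[:3,3]
    return K,D,Rc,t
def hit(p,uv,z,s=None):
    K,D,Rc,t=cam(p,s)
    u=cv2.undistortPoints(np.array(uv,float).reshape(-1,1,2),K,D).reshape(-1,2)
    d=np.c_[u,np.ones(len(u))]@Rc; c=-Rc.T@t
    return c+d*((z-c[2])/d[:,2])[:,None]
def proj(p,X,s=None):
    K,D,Rc,t=cam(p,s)
    return cv2.projectPoints(np.array(X,float).reshape(-1,1,3),cv2.Rodrigues(Rc)[0],t,K,D)[0].reshape(-1,2)
def save(p,n): cv2.imwrite("pics/"+n,p["image"][:,:,::-1])
E
python3 - <<'E'
from h import *
s=r.sense();print(s["tool_pos"],s["ee_rot"],s["time"],s["gripper_width"])
for n in("top","scene"):
    p=r.snapshot(n);save(p,n+".png")
    for th in("teal_tab","teal_cover","orange_cover"):
        for o in r.trace(p,th)[:2]:
            v,u=np.nonzero(o["pixels"]); z=.107 if th=="teal_tab" else .087
            print(n,th,o["score"],o["box"],len(u),hit(p,[[u.mean(),v.mean()]],z).round(4))
E
```

```text
[0.24133731 0.52131395 0.23782107] [-3.13988666e+00 -3.75741075e-04  2.70777892e+00] 0.0 0.08826639778932693
top teal_tab 0.64 [335.9, 188.9, 16.1, 17.5] 160 [[ 0.5621 -0.2087  0.107 ]]
top teal_cover 0.94 [301.9, 140.9, 53.7, 55.2] 1710 [[ 0.6319 -0.1833  0.087 ]]
top teal_cover 0.34 [156.0, 151.2, 44.7, 46.0] 1744 [[0.6171 0.1527 0.087 ]]
top orange_cover 0.6 [152.0, 148.8, 48.8, 47.2] 1777 [[0.6186 0.1519 0.087 ]]
scene teal_tab 0.74 [174.9, 231.1, 21.2, 17.4] 206 [[ 0.5784 -0.2185  0.107 ]]
scene teal_tab 0.23 [315.7, 189.3, 53.0, 34.7] 1093 [[0.6433 0.1367 0.107 ]]
scene teal_cover 0.81 [181.4, 238.1, 64.8, 45.6] 1567 [[ 0.6392 -0.186   0.087 ]]
scene orange_cover 0.85 [315.1, 187.1, 52.9, 38.6] 1128 [[0.627  0.1516 0.087 ]]
```

View pics/top.png

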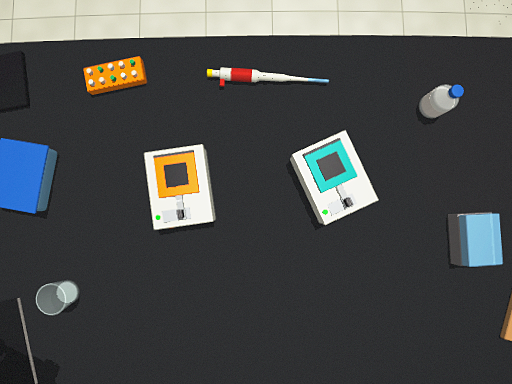

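View pics/scene.png

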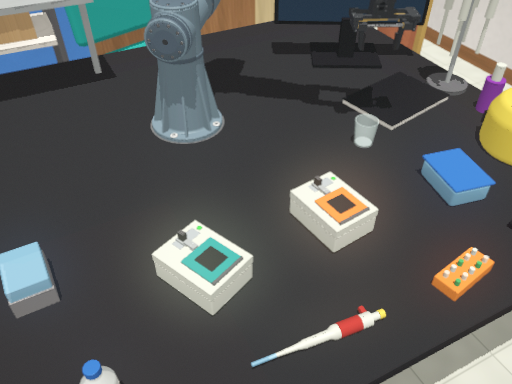

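The top view shows the teal reader at right, with its tab at about (347,201), green dot at (325,212) and cover at (330,165). The orange reader is at left. In the scene view the teal tab is at about (182,237). Next I'll refine the pose from the dot, cover and body edges.

Run:
```python
from h import *
for n in("top","scene"):
    p=r.snapshot(n);im=p["image"].astype(int)
    hsv=cv2.cvtColor(p["image"],cv2.COLOR_RGB2HSV)
    g=((hsv[...,0]>45)&(hsv[...,0]<72)&(hsv[...,1]>130)&(hsv[...,2]>100)).astype(np.uint8)
    k,l,st,c=cv2.connectedComponentsWithStats(g)
    for i in range(1,k):
        X=hit(p,[c[i]],.08)[0]
        if st[i,4]>4 and abs(X[0]-.6)<.15 and abs(X[1])<.35: print(n,"green",c[i].round(1),st[i,4],X.round(4))
    o=r.trace(p,"teal_cover")[0]; m=o["pixels"]
    t=((hsv[...,0]>78)&(hsv[...,0]<98)&(hsv[...,1]>120)).astype(np.uint8)
    t[~cv2.dilate(m.astype(np.uint8),np.ones((9,9))).astype(bool)]=0
    cs=cv2.findContours(t,0,1)[0];q=max(cs,key=cv2.contourArea)
    W=hit(p,q.reshape(-1,2),.087)[:,:2]
    (cx,cy),(w,h),a=cv2.minAreaRect((W*1000).astype(np.float32));print(n,"cover",cx,cy,w,h,a)
    tb=r.trace(p,"teal_tab")[0];v,u=np.nonzero(tb["pixels"])
    x,y=int(u.mean()),int(v.mean())
    cv2.imwrite(f"pics/c_{n}.png",cv2.resize(p["image"][y-45:y+45,x-60:x+60,::-1],None,fx=6,fy=6,interpolation=2)); print(n,"crop origin",x-60,y-45)
```

```text
top green [324.6 211.6] 20 [ 0.53   -0.1707  0.08  ]
top green [157.5 217. ] 16 [0.5239 0.1944 0.08  ]Traceback (most recent call last):
  File "<stdin>", line 10, in <module>
IndexError: list index out of range
```

Run:
```python
from h import *
for n,(x,y) in(("top",(340,185)),("scene",(200,250))):
    p=r.snapshot(n)
    hsv=cv2.cvtColor(p["image"],cv2.COLOR_RGB2HSV)
    g=((hsv[...,0]>45)&(hsv[...,0]<72)&(hsv[...,1]>130)&(hsv[...,2]>100)).astype(np.uint8)
    t=((hsv[...,0]>78)&(hsv[...,0]<98)&(hsv[...,1]>120)).astype(np.uint8)
    roi=np.zeros_like(t);roi[y-50:y+50,x-50:x+50]=1;t*=roi;g*=roi
    v,u=np.nonzero(g);print(n,"green",len(u),hit(p,[[u.mean(),v.mean()]],.08).round(4))
    q=max(cv2.findContours(t,0,1)[0],key=cv2.contourArea)
    W=hit(p,q.reshape(-1,2),.087)[:,:2]
    print(n,"cover",cv2.minAreaRect((W*1000).astype(np.float32)))
    for o in r.trace(p,"teal_tab")[:1]: print(o["score"],o["box"])
    cv2.imwrite(f"pics/c_{n}.png",cv2.resize(p["image"][y-45:y+45,x-60:x+60,::-1],None,fx=6,fy=6,interpolation=2))
```

```text
top green 20 [[ 0.53   -0.1707  0.08  ]]
top cover ((629.6085205078125, -184.15298461914062), (87.48191833496094, 88.32604217529297), 23.579233169555664)
0.51 [336.5, 187.3, 16.1, 17.9]
scene green 7 [[ 0.5321 -0.1693  0.08  ]]
scene cover ((632.9930419921875, -185.22784423828125), (85.59590148925781, 87.77948760986328), 23.524063110351562)
0.6 [176.2, 233.2, 19.0, 16.3]
```

View pics/c_top.png

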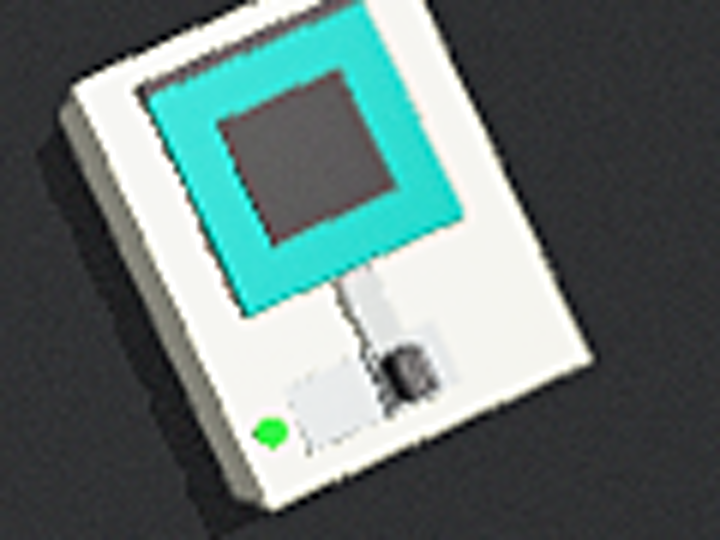

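The crop shows the latch shut: the tab is at crop (410,375), the dot at (271,432), and the hook runs to the cover. The cover centre less 87 mm and the dot less 53 mm agree on the tab to within 1 mm, at about (0.551, -0.218), with reader yaw 23.5°. Moving above it now.

>>> {"op": "send_rows", "data": {
  "plan": [
    [[0.14, -0.99, -0.9, 0, 0, 0, 0], [0.14, -0.99, -0.9, 0, 0, 0, 0], [0.14, -0.99, -0.9, 0, 0, 0, 0], [0.14, -0.99, -0.9, 0, 0, 0, 0], [0.14, -0.99, -0.9, 0, 0, 0, 0], [0.14, -0.99, -0.9, 0, 0, 0, 0], [0.14, -0.99, -0.9, 0, 0, 0, 0], [0.14, -0.99, -0.9, 0, 0, 0, 0], [0.14, -0.99, -0.9, 0, 0, 0, 0], [0.14, -0.99, -0.9, 0, 0, 0, 0]]
  ],
  "force": 15
}}

```text
time: 1.95
tool_pos: [0.3721, 0.2126, 0.239]
ee_rot: [3.141, 0.001, 2.708]
force: [0.4, -0.6, 0.2]
gripper_width: 0.0504
gripper_force: 0.0
```

>>> {"op": "send_rows", "data": {
  "plan": [
    [[0.14, -0.99, -0.9, 0, 0, 0, 0], [0.14, -0.99, -0.9, 0, 0, 0, 0], [0.14, -0.99, -0.9, 0, 0, 0, 0], [0.14, -0.99, -0.9, 0, 0, 0, 0], [0.14, -0.99, -0.9, 0, 0, 0, 0], [0.14, -0.99, -0.9, 0, 0, 0, 0], [0.14, -0.99, -0.9, 0, 0, 0, 0], [0.14, -0.99, -0.9, 0, 0, 0, 0], [0.14, -0.99, -0.9, 0, 0, 0, 0], [0.14, -0.99, -0.9, 0, 0, 0, 0]]
  ]
}}

```text
time: 3.2
tool_pos: [0.5021, -0.0957, 0.2389]
ee_rot: [3.142, 0.0, 2.708]
force: [0.5, 0.2, -0.6]
gripper_width: 0.0503
gripper_force: 0.0
```

>>> {"op": "send_rows", "data": {
  "plan": [
    [[0.14, -0.99, -0.9, 0, 0, 0, 0], [0.14, -0.99, -0.9, 0, 0, 0, 0], [0.14, -0.99, -0.9, 0, 0, 0, 0], [0.14, -0.99, -0.9, 0, 0, 0, 0], [0.14, 0, 0, 0, 0, 0, 1], [0.14, 0, 0, 0, 0, 0, 1], [0.14, 0, 0, 0, 0, 0, 1], [0.14, 0, 0, 0, 0, 0, 1], [0.14, 0, 0, 0, 0, 0, 1], [0.14, 0, 0, 0, 0, 0, 1]]
  ]
}}

```text
time: 4.45
tool_pos: [0.5537, -0.2179, 0.2388]
ee_rot: [3.142, 0.0, 2.076]
force: [0.1, -0.2, 0.4]
gripper_width: 0.0502
gripper_force: 0.0
```

>>> {"op": "send_rows", "data": {
  "plan": [
    [[0.14, 0, 0, 0, 0, 0, 1], [0.14, 0, 0, 0, 0, 0, 1], [0.14, 0, 0, 0, 0, 0, 1], [0.14, 0, 0, 0, 0, 0, 1], [0.14, 0, 0, 0, 0, 0, 1], [0.14, 0, 0, 0, 0, 0, 1], [0.14, 0, 0, 0, 0, 0, 1], [0.14, 0, 0, 0, 0, 0, 1], [0.14, 0, 0, 0, 0, 0, 1], [0.14, 0, 0, 0, 0, 0, 1]]
  ]
}}

```text
time: 5.7
tool_pos: [0.5537, -0.2179, 0.2387]
ee_rot: [-3.142, 0.0, 1.029]
force: [-1.3, 0.3, -0.6]
gripper_width: 0.0502
gripper_force: 0.0
```

>>> {"op": "send_rows", "data": {
  "plan": [
    [[0.14, 0, 0, 0.5, 0, 0, 1], [0.14, 0, 0, 0.5, 0, 0, 1], [0.14, 0, 0, 0.5, 0, 0, 1], [0.14, 0, 0, 0.5, 0, 0, 1], [0.14, 0, 0, 0, 0, 0, 1], [0.14, 0, 0, 0, 0, 0, 0.93]]
  ]
}}

```text
time: 6.45
tool_pos: [0.5536, -0.2178, 0.1884]
ee_rot: [-3.141, 0.0, 0.408]
force: [-0.4, 1.0, 0.2]
gripper_width: 0.0503
gripper_force: 0.0
```

Run:
```python
from h import *
s=r.sense();p=r.snapshot("wrist");save(p,"w1.png")
print(s["time"],s["tool_pos"],s["ee_rot"],s["gripper_width"],s["qpos"],s["force"])
print("expected tab px",proj(p,[[.551,-.218,.107],[.531,-.170,.08]],s))
for o in r.trace(p,"teal_tab")[:2]: print(o["score"],o["box"])
hsv=cv2.cvtColor(p["image"],cv2.COLOR_RGB2HSV)
g=((hsv[...,0]>45)&(hsv[...,0]<72)&(hsv[...,1]>130)&(hsv[...,2]>100))
v,u=np.nonzero(g)
if len(u): print("green",u.mean(),v.mean(),len(u),hit(p,[[u.mean(),v.mean()]],.08,s))
```

```text
6.45 [ 0.55358349 -0.217838    0.1884353 ] [-3.14119603e+00  2.89589627e-04  4.07996165e-01] 0.05031906135714988 [-5.74217210e-01  2.72478286e-01  1.60217756e+00 -2.16483240e-05
  1.26742747e+00  5.88589481e-01] [-0.42791449  1.01395931  0.23760256]
expected tab px [[252.94858718 194.77959354]
 [188.4456428  183.69987914]]
0.87 [237.8, 134.9, 27.3, 68.4]
green 188.6979865771812 184.9261744966443 149 [[ 0.53011558 -0.17054258  0.08      ]]
```

View pics/w1.png

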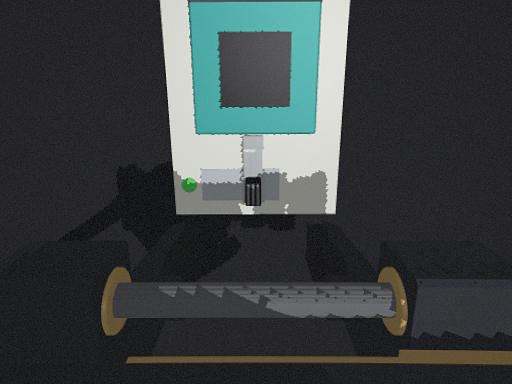

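In the wrist view the tab is at about (253,192) and the dot at (189,185), which matches the prediction. The yaw is aligned too. I'll descend and grip the tab.

>>> {"op": "send_rows", "data": {
  "plan": [
    [[0.14, -0.1, 0, 0.7, 0, 0, 0], [0.14, 0, 0, 0.8, 0, 0, 0], [0.14, 0, 0, 0.8, 0, 0, 0], [0.14, 0, 0, 0.7, 0, 0, 0], [0.14, 0, 0, 0.5, 0, 0, 0], [0.14, 0, 0, 0.3, 0, 0, 0], [0.14, 0, 0, 0, 0, 0, 0]]
  ]
}}

```text
time: 7.42
tool_pos: [0.5512, -0.2188, 0.0933]
ee_rot: [-3.141, 0.0, 0.411]
force: [0.1, -0.1, -0.2]
gripper_width: 0.0504
gripper_force: 0.0
```

>>> {"op": "send_rows", "data": {
  "plan": [
    [[-1, 0, 0, 0, 0, 0, 0], [-1, 0, 0, 0, 0, 0, 0], [-1, 0, 0, 0, 0, 0, 0], [-1, 0, 0, 0, 0, 0, 0], [-1, 0, 0, 0, 0, 0, 0], [-1, 0, 0, 0, 0, 0, 0]]
  ],
  "force": 10
}}

```text
time: 8.18
tool_pos: [0.5514, -0.2188, 0.0939]
ee_rot: [-3.141, -0.0, 0.411]
force: [-1.9, 1.4, 2.8]
gripper_width: 0.0119
gripper_force: 10.0
```

>>> {"op": "send_rows", "data": {
  "plan": [
    [[-1, 0, -0.17, 0, 0, 0, 0], [-1, 0, -0.17, 0, 0, 0, 0], [-1, 0, -0.17, 0, 0, 0, 0], [-1, 0, -0.17, 0, 0, 0, 0], [-1, 0, 0, 0, 0, 0, 0], [-1, 0, 0, 0, 0, 0, 0]]
  ]
}}

```text
time: 8.93
tool_pos: [0.5444, -0.2027, 0.0939]
ee_rot: [-3.14, 0.0, 0.411]
force: [-1.8, 2.0, 5.9]
gripper_width: 0.0119
gripper_force: 10.0
```

Run:
```python
from h import *
p=r.snapshot("scene");cv2.imwrite("pics/s2.png",cv2.resize(p["image"][130:330,100:400,::-1],None,fx=2,fy=2))
```

```text
(no output)
```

View pics/s2.png

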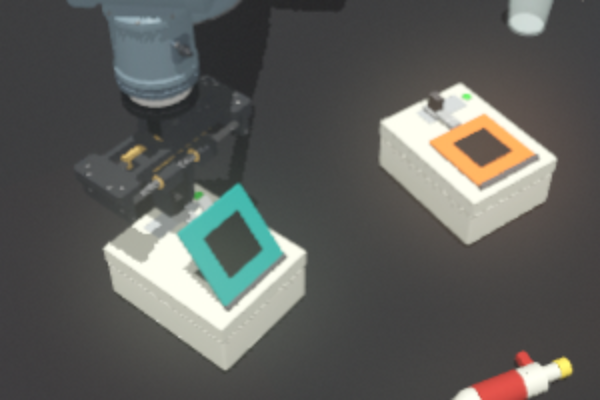

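The teal cover, at crop (235,240), is swinging up, and the orange one is still shut. I'll open the fingers to 50 mm and lift straight up.

>>> {"op": "send_rows", "data": {
  "plan": [
    [[-0.4, 0, 0, 0, 0, 0, 0], [-0.4, 0, 0, 0, 0, 0, 0], [-0.4, 0, 0, 0, 0, 0, 0], [-0.4, 0, 0, -0.4, 0, 0, 0], [-0.4, 0, 0, -0.8, 0, 0, 0], [-0.4, -0.5, 0, -1, 0, 0, 0], [-0.4, -1, 0, -1, 0, 0, 0], [-0.4, -1, 0, -1, 0, 0, 0], [-0.4, -1, 0, 0, 0, 0, 0], [-0.4, 0, 0, 0, 0, 0, 0]]
  ]
}}

```text
time: 10.22
tool_pos: [0.4638, -0.2389, 0.1998]
ee_rot: [3.14, -0.001, 0.409]
force: [0.7, -0.1, 0.5]
gripper_width: 0.0265
gripper_force: 0.0
```

Run:
```python
from h import *
p=r.snapshot("scene");cv2.imwrite("pics/s3.png",cv2.resize(p["image"][130:330,100:400,::-1],None,fx=2,fy=2))
s=r.sense();print(s["time"],s["tool_pos"],s["force"],s["qvel"])
```

```text
10.275 [ 0.46444645 -0.23856755  0.19943358] [ 0.3185886  -0.2335845   1.09411438] [ 0.01883527  0.02330236 -0.01229149  0.00339383 -0.00647038  0.00349459]
```

View pics/s3.png

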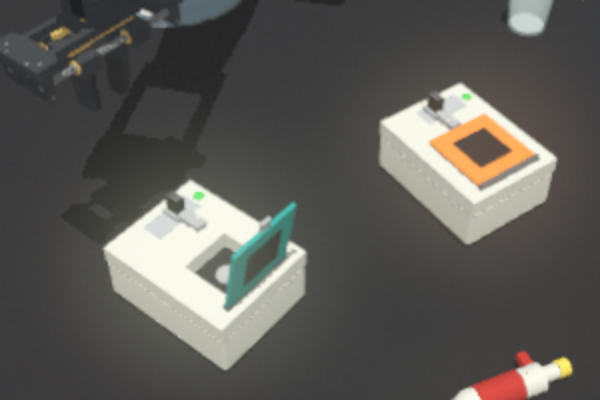

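The cover stands about upright at crop (262,255), the latch is slid, the arm is clear and the orange reader is shut. I'll wait 1 s and check the angle against 1.75 rad.

>>> {"op": "send_rows", "data": {
  "plan": [
    [[-0.4, 0, 0, 0, 0, 0, 0], [-0.4, 0, 0, 0, 0, 0, 0], [-0.4, 0, 0, 0, 0, 0, 0], [-0.4, 0, 0, 0, 0, 0, 0], [-0.4, 0, 0, 0, 0, 0, 0], [-0.4, 0, 0, 0, 0, 0, 0], [-0.4, 0, 0, 0, 0, 0, 0], [-0.4, 0, 0, 0, 0, 0, 0]]
  ]
}}

```text
time: 11.28
tool_pos: [0.4644, -0.2383, 0.1987]
ee_rot: [3.142, -0.0, 0.411]
force: [-0.2, -0.6, 0.0]
gripper_width: 0.0267
gripper_force: 0.0
```

Run:
```python
from h import *
p=r.snapshot("scene");cv2.imwrite("pics/s4.png",cv2.resize(p["image"][130:330,100:400,::-1],None,fx=2,fy=2))
x=np.array([.9167,.3995,0]);y=np.array([-.3995,.9167,0]);T=np.array([.5517,-.219,0])
for a in(1.3,1.5,1.75):
    e=T+x*(.132-.09*np.cos(a))+np.array([0,0,.087+.09*np.sin(a)])
    print(a,((proj(p,[e-y*.045,e+y*.045])-[100,130])*2).round())
```

```text
1.3 [[199. 234.]
 [262. 181.]]
1.5 [[212. 241.]
 [275. 187.]]
1.75 [[230. 253.]
 [293. 198.]]
```

View pics/s4.png

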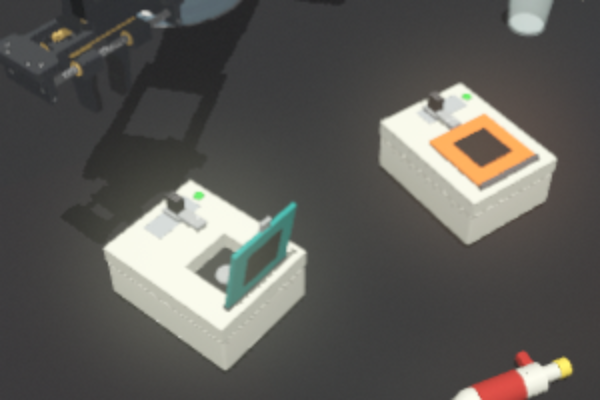

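The cover's top corners, at about (231,252) and (295,204), match the fully open 1.75 rad prediction, and nothing has moved since the last picture. Handing in.

```bash
python3 -c "
from plant import r
print(r.finish_job())"
```

```text
the job is handed in; nothing more can be done
None
```

The teal reader's latch is slid and its cover is fully open (about 1.75 rad in the last picture); the orange reader is still shut, the arm is clear of everything, and I handed the job in at about 11.3 s.

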